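Set the spring steep timer to its mark and start it

ROBOT

A 7-joint arm with a two-finger parallel gripper is mounted at the origin on the work surface. World frame = base frame: x ahead of the robot, y to its left, z up, the work surface at z = 0. Lengths are in m, angles in rad, forces in N, time in s.
With the tool pointing down it reaches from about 0.4 to 0.85 m from the base axis. Payload 10.4 kg.
Tool frame: the origin (TCP) lies at the very end of the fingers, on their centre line; the grasp point (between the pads) lies 19 mm behind it; x points along the fingers, y is the direction in which the jaws open and shut, and the axes are right-handed (so a half turn about x gives the same grasp; the last joint's range is limited). The gripper opens to 85 mm and grips with 20 to 120 N. Pads are 22 mm wide; open, the fingers measure 114 mm over their backs; the gripper's body (76 mm by 85 mm) begins 54 mm behind the grasp point. The pads swing forward as they close: fully open they stand 13 mm farther back than shut.
Start: joints at [-1.31, 0.332, -0.065, 1.46, 0.022, 1.35, -0.088], TCP at [0.175, 0.6, 0.231] pointing down, gripper open.
Joint ranges: [-2.6, 2.6], [-0.5, 2.12], [-1.47, 1.34], [0.16, 2.42], [-1.27, 4.41], [0.06, 2.06], [-2.6, 2.6]. Speed limits (rad/s): [2.22, 2.22, 2.79, 2.79, 3.14, 3.14, 3.14].

INTERFACE

Orientations are given as a unit quaternion [x, y, z, w].
In Python, from workcell import monitor, camera, ticket, regions_of gives the robot as it stands.
- The arm moves only by the tool step_arm, never from a script. Its argument "increments" is a list of rows, each a list of 5 numbers: the finger opening in m, from 0 to 0.0854, then the shift along the world's x, y, z in m, then the turn about the world's z in rad. A call has 1 to 12 rows; each row shifts and turns the commanded pose from where the row before left it; what a row does not reach is not made up. A row lasts 1/12 s, in which the tool goes at most 41.7 mm and 7.16 degrees, less where a joint would pass 70% of its speed; a pose out of reach is approached as far as the arm can. A call with a gripper value outside its range is refused whole. The fingers move at their own pace and stop on an object; "force" is the grip in N (left out, the last holds). Time passes only in rows, so rows that do not move let the fingers close. It gives the time, the measured TCP pose, the force and the opening at its end, in the units of the state.
- monitor.get_obs(): the state, without advancing time (a new reading comes with each control period).
- camera(name): name is "scene" or "top" or "wrist"; returns a dict with "color" (384x512x3 uint8, red, green, blue), "range_z" (384x512 float32, m along the optical axis (not along the pixel's ray), 0 where there is no reading), "fx", "fy", "cx", "cy" (pixels), "k1" (the pictures are not rectified: a ray, as slopes to the right and down, at radius r is drawn at 1 + k1 r^2 times it, then the intrinsics apply), "cam_to_world" (4x4, takes a point from camera to world coordinates). Camera axes: x right, y up, looking along -z (the intrinsics and any distortion apply to the point x, -y, -z); pixel columns grow to the right and rows downward; lengths in m; the calibration is good to about 2 mm. A picture is of the moment at which its call begins.
- ticket.hand_in(): hands the job in, once; it reports no verdict.
Trained networks look in a picture, given as the dict that the camera call returned (one of the last four; its "shot" number tells which), for a name from the list of things; names that differ only in an ending like _2 or _b are one class to them, and where a whole thing is asked for, a point or a joint stands for the part that bears it (a point fixed in the world has none). Each returns a list of dicts, best first, with "p" (0 to 1); they miss things now and then, are a little off and sometimes report something else, mostly with a low value. They report only what shows in the picture. A call takes as long as a camera call.
- regions_of(picture, query): "region" (384x512 bool, what is visible of it) and "centre" ([row, column] in pixels, amid what is visible of it).
The state is a dict: "clock": time; "joint_pos": joint angles; "joint_velocities": joint speeds; "tau": joint torques, N m; "position": TCP position; "ee_rot": TCP orientation; "ft_force": force on the tool from outside, world axes, zero at the start; "torque": the same for the moment, N m; "grip_width": opening from 0.0 (shut) to 1.0 (fully open).
Only numpy, scipy, OpenCV 4.12 (cv2) and the standard library are available. Lean on these libraries where they do the work, as an engineer would, in place of code of your own. Each camera call takes 0.05 s, during which the arm holds its last target. There are 200 camera calls.

TASK

Set and start the steep timer with the fingertips only, pinching and lifting nothing: press the copper knob on the corner of its spring-backed tilt plate until the black pointer stands at the red mark, without running past it, and keep it there for about a second. Let go so that the plate springs all the way back up, then press the green start button right down and let go of it too. Leave the timer and everything else on the shelf standing where it is.

Things in the scene. Friction and masses are not known exactly. Their poses are not given: they have to be found in the camera images.
- timer: the steep timer: grey cast base 145 (x) x 210 (y) x 20 mm, 1.5 kg, standing loose on the shelf. Origin: centre of the base's underside; z up, x from the robot's side towards the dial, y from the start button towards the copper knob. A round white dial (146 mm across, 10 mm thick, its face to +x) stands upright at x = 40 to 50 mm, centred at y = -20, z = 80 mm; the pointer and mark reach up to z = 168 mm. Must not be shifted, lifted or tipped
- press_knob (a point): centre of the copper ball knob, 28 mm in diameter, on the free front corner of the aluminium tilt plate; at rest at x = -45, y = 85, z = 100 mm in the timer's frame, so its top is 114 mm above the shelf. It moves with the plate: the plate turns about a line along the timer's x at y = -20, z = 80 mm, 105 mm from the knob, so 1 mm of downward press is about 0.0095 rad of plate. The plate is 6 mm thick, its top 17 mm below the knob's centre
- tilt_plate: the aluminium tilt plate with the knob, 78 (x) x 125 (y) x 6 mm; origin on its hinge line. Its angle is 0 at rest (level, held up by its spring) and grows as the knob goes down, to a stop at 0.45 rad. The spring pushes back at the knob with about 2.6 N at the start and 8.7 N at 0.36 rad, and lifts the plate home when it is let go
- pointer (a joint): angle of the black pointer in front of the dial, rad: 0 at rest, geared to the plate: always 2.5 times the plate's angle. Seen from above, its tip swings towards the timer's +y as the knob goes down
- red_mark (a joint): where on the dial's rim the red mark is set, in the same rad as the pointer: the pointer stands at the mark when both angles are equal. The mark lies between 0.4 and 0.9 (0.16 to 0.36 rad of plate) and stays put
- pointer_tip (a point): outer tip of the black pointer (5 mm wide bar with a 9 mm wide head), 88 mm from the dial's axis, just past the dial's rim; leans 0.55 rad from upright to -y at rest
- mark_tip (a point): outer end of the red mark, a red block 12 mm wide (along the rim) and 28 mm deep (along x) on the dial's rim, 88 mm from the dial's axis; when the pointer is at it, pointer_tip lies beside it, 10 mm to the timer's +x. Its y axis runs along the rim in the direction in which the pointer advances
- start (a joint): travel of the start button, m: 0 is up, 0.006 fully down; sprung, fully down takes about 5 N
- start_top (a point): centre of the top face of the round green start button (32 mm in diameter) on the front of the timer's base, at x = -45, y = -77, z = 42 mm in the timer's frame when up
- kettle: bystander: copper-toned kettle with a bail handle, 160 mm across, 232 mm tall, origin at the centre of its underside
- teapot: bystander: round blue teapot, 140 mm across, 130 mm tall, origin at the centre of its underside
- caddy: bystander: clear acrylic caddy with a steel latch, 94 x 114 x 113 mm, origin at the centre of its underside
- coasters: bystander: stack of round bamboo coasters, 98 mm across, 35 mm tall, beside the timer near the knob, origin at the centre of its underside
- honey_pot: bystander: white honey pot, 90 mm across, 99 mm tall, with a wooden dipper lying across it along x, beside the timer near the start button, origin at the centre of its underside
- mug: bystander: terracotta mug, 76 mm across, 85 mm tall, origin at the centre of its underside

How it is judged:
On the way, in this order (a step that is already met when the one before it is completed fails the run):
1. the pointer is kept within 9 mm of the red mark for 0.6 s by pressing the plate (y of pointer_tip in the frame of mark_tip between -0.009 and 0.009 m and contact force between any of the fingers, the arm and tilt_plate above 0.5 N), for 0.6 s.
2. the plate is let go and back up at rest (pointer under 0.1 rad) (value of joint pointer below 0.1 rad), for 0.1 s.
3. the start button is pressed down (over 4 mm) (value of joint start above 0.004 m), for 0.05 s.
At the end, for the whole second after the job is handed in: Plate back up (pointer under 0.1 rad), start button back up (under 1.5 mm), the timer upright, at rest and within 30 mm of where it stood, all six bystanders upright and within 30 mm of where they stood (value of joint pointer below 0.1 rad and value of joint start below 0.0015 m and distance of each of timer, kettle, teapot, caddy, coasters, honey_pot, mug from where it was at the start of the episode below 0.03 m and angle between timer's own z axis and vertical below 0.05 rad and linear speed of timer below 0.02 m/s and angle between each of kettle, teapot, caddy, coasters, honey_pot, mug's own z axis and vertical below 0.1 rad); the robot touches nothing.
It fails at once if the pointer runs more than 14 mm past the red mark (y of pointer_tip in the frame of mark_tip above 0.014 m).
It fails at once if the start button is pressed (over 3 mm) while the plate is down (pointer over 0.15 rad) (value of joint start above 0.003 m and value of joint pointer above 0.15 rad).
It fails at once if the red mark is shifted more than 30 mm (distance of mark_tip from where it was at the start of the episode above 0.03 m).
It fails at once if the timer is lifted more than 10 mm, tipped over 0.1 rad or shifted more than 30 mm (height (world z) of timer above 0.01 m or angle between timer's own z axis and vertical above 0.1 rad or distance of timer from where it was at the start of the episode above 0.03 m).
It fails at once if a bystander is lifted more than 10 mm or moved more than 30 mm (height (world z) of any of kettle, teapot, caddy, coasters, honey_pot, mug above 0.01 m or distance of any of kettle, teapot, caddy, coasters, honey_pot, mug from where it was at the start of the episode above 0.03 m).
It also fails if it takes over 45 s, if anything falls off the work surface, if the arm or the gripper's body presses on something with over 40 N, if the wrist force passes 120 N, or if a joint passes its speed limit or range.

## Working session

There is one attempt and no reset: what is moved stays moved. The work goes in short steps, Python scripts to look and compute and a tool call to move; the robot and the scene stay as the last step left them, time stands still between calls to the robot, and variables do not carry over. Pictures are saved under pics/ and viewed, about 8 in all and at most 12, crops included, and the job is handed in when it is done.

Besides the shell and the picture viewer there is one more tool, called as a command line: name --pt "numbers of a row" for each row, then --argument value for the rest. step_arm: Moves the arm, as the interface text tells. Its arguments: {"type":"object","properties":{"increments":{"type":"array"},"force":{"type":"number"}},"required":["increments"]}

```bash
mkdir -p pics
cat > h.py <<'E'
import numpy as np, cv2
from workcell import monitor, camera, ticket, regions_of
def world(c, rc, z=None):
    """pixels (N,2 row,col) -> world points, using range (z=None)"""
    rc=np.atleast_2d(rc).astype(float)
    d=np.stack([(rc[:,1]-c["cx"])/c["fx"],(rc[:,0]-c["cy"])/c["fy"]],1); u=d.copy()
    for _ in range(20): u=d/(1+c["k1"]*(u**2).sum(1,keepdims=True))
    i=np.round(rc).astype(int); Z=c["range_z"][i[:,0],i[:,1]]
    p=np.stack([u[:,0]*Z,-u[:,1]*Z,-Z,np.ones(len(Z))],1)
    return (p@np.array(c["cam_to_world"]).T)[Z>0,:3]
def find(c,q,n=2):
    for r in regions_of(c,q)[:n]:
        P=world(c,np.argwhere(r["region"]))
        if len(P): 
            print(q,round(r["p"],2),np.round(r["centre"]),len(P),"med",np.round(np.median(P,0),3),"lo",np.round(np.percentile(P,3,axis=0),3),"hi",np.round(np.percentile(P,97,axis=0),3))
def save(c,n): cv2.imwrite(f"pics/{n}.png",cv2.cvtColor(c["color"],cv2.COLOR_RGB2BGR))
E
python3 - <<'E'
from h import *
o=monitor.get_obs(); print(o)
for n in ("scene","top"):
    c=camera(n); save(c,n); print(n,np.round(c["cam_to_world"],3).tolist())
    for q in ["timer","press_knob","tilt_plate","start_top","pointer","red_mark","coasters","honey_pot","kettle","teapot","caddy","mug"]: find(c,q,1)
E
```

```text
{'clock': 0.0, 'joint_pos': array([-1.3095968 ,  0.33287282, -0.0646942 ,  1.46097533,  0.02159053,
        1.34989371, -0.08849895]), 'joint_velocities': array([-0.00204831, -0.00031847,  0.00268733, -0.00149078,  0.00086851,
        0.00094666,  0.00146671]), 'tau': array([-7.00691962e-04, -6.25449300e+01,  4.88092471e-02, -3.91617250e+01,
        1.62168016e-02,  9.84261394e-03, -3.56447185e-05]), 'position': array([0.17490053, 0.59962345, 0.23049909]), 'ee_rot': array([ 0.099485  ,  0.70005149, -0.10050811,  0.69994911]), 'ft_force': array([-0.82819808, -0.53000541,  0.22254613]), 'torque': array([-1.76780891e-02,  1.94750705e-05, -1.31305915e-02]), 'grip_width': 1.0006667215006009}
scene [[0.438, -0.612, 0.658, 1.719], [0.899, 0.284, -0.334, -0.62], [0.017, 0.738, 0.675, 1.372], [0.0, 0.0, 0.0, 1.0]]
timer 0.92 [222. 260.] 1945 med [ 0.593 -0.067  0.047] lo [ 0.487 -0.152  0.009] hi [0.619 0.044 0.153]
press_knob 0.86 [202. 272.] 295 med [0.51  0.009 0.084] lo [ 0.46  -0.084  0.004] hi [0.56  0.078 0.115]
tilt_plate 0.86 [202. 268.] 235 med [0.512 0.006 0.084] lo [ 0.489 -0.084 
[... 1431 characters left out ...]
] 2193 med [ 0.541 -0.055  0.047] lo [ 0.477 -0.149  0.015] hi [0.608 0.043 0.149]
coasters 0.96 [188. 215.] 549 med [0.501 0.134 0.035] lo [0.461 0.091 0.026] hi [0.541 0.175 0.042]
honey_pot 0.6 [169. 318.] 534 med [ 0.558 -0.236  0.081] lo [ 0.517 -0.277  0.05 ] hi [ 0.623 -0.206  0.097]
kettle 0.73 [170. 120.] 1774 med [0.561 0.44  0.133] lo [0.506 0.389 0.033] hi [0.631 0.546 0.228]
teapot 0.86 [173. 400.] 1213 med [ 0.529 -0.523  0.096] lo [ 0.476 -0.605  0.058] hi [ 0.588 -0.471  0.119]
caddy 0.71 [231. 141.] 1142 med [0.343 0.393 0.105] lo [0.29  0.336 0.005] hi [0.401 0.461 0.113]
mug 0.87 [228. 375.] 565 med [ 0.341 -0.449  0.027] lo [ 0.293 -0.48  -0.   ] hi [ 0.38  -0.408  0.089]
```

Run:
```python
from h import *
ims=[]
for n,(r,c0) in {"top":(175,265),"scene":(205,265)}.items():
    c=camera(n); h=50
    ims.append(cv2.resize(c["color"][r-h:r+h,c0-h:c0+h],(400,400),interpolation=cv2.INTER_CUBIC))
    if n=="top":
        r_=[x for x in regions_of(c,"press_knob")][0]["region"]
        P=world(c,np.argwhere(r_)); k=P[P[:,2]>.098]; print("knob",len(k),k.mean(0),k[:,:2].min(0),k[:,:2].max(0))
    hsv=cv2.cvtColor(c["color"],cv2.COLOR_RGB2HSV)
    rc=np.argwhere(((hsv[...,0]<6)|(hsv[...,0]>174))&(hsv[...,1]>150)&(hsv[...,2]>70))
    P=world(c,rc); ok=(abs(P[:,0]-.58)<.06)&(abs(P[:,1]+.06)<.13); print("red",ok.sum(),P[ok].mean(0) if ok.any() else 0, np.round(P[ok],3)[:30].tolist())
cv2.imwrite("pics/a.png",cv2.cvtColor(np.hstack(ims),cv2.COLOR_RGB2BGR))
```

```text
knob 49 [0.4920402  0.0278963  0.11043938] [0.47939533 0.01568942] [0.50426103 0.04005593]
red 26 [ 0.58309008 -0.05580941  0.17185673] [[0.597, -0.055, 0.174], [0.594, -0.052, 0.171], [0.594, -0.055, 0.169], [0.593, -0.059, 0.178], [0.592, -0.052, 0.163], [0.59, -0.055, 0.174], [0.59, -0.059, 0.173], [0.588, -0.052, 0.167], [0.587, -0.055, 0.171], [0.587, -0.058, 0.172], [0.584, -0.052, 0.173], [0.585, -0.055, 0.165], [0.583, -0.058, 0.175], [0.581, -0.052, 0.17], [0.581, -0.055, 0.171], [0.58, -0.058, 0.172], [0.58, -0.062, 0.173], [0.578, -0.052, 0.169], [0.577, -0.055, 0.176], [0.577, -0.058, 0.173], [0.576, -0.062, 0.176], [0.574, -0.052, 0.171], [0.574, -0.055, 0.173], [0.574, -0.058, 0.172], [0.573, -0.061, 0.178], [0.571, -0.055, 0.17]]
red 3 [ 0.5885863  -0.05558135  0.17145599] [[0.579, -0.055, 0.167], [0.59, -0.056, 0.173], [0.597, -0.056, 0.174]]
```

View pics/a.png

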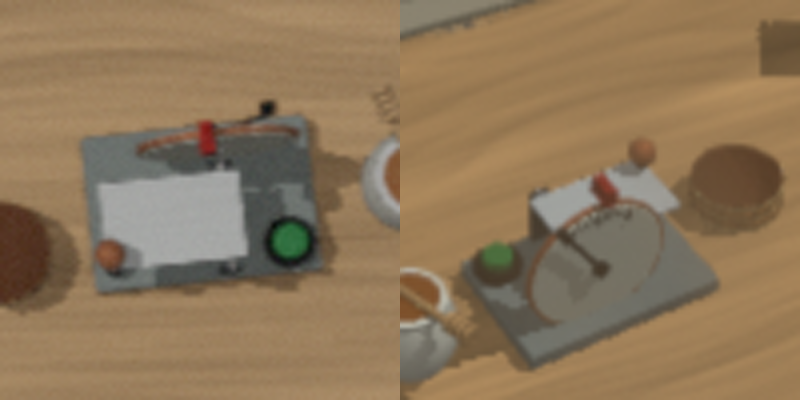

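step_arm --pt "0 0.016 -0.029 0 0.018" --pt "0 0.016 -0.029 0 0.018" --pt "0 0.016 -0.029 0 0.018" --pt "0 0.016 -0.029 0 0.018" --pt "0 0.016 -0.029 0 0.018" --pt "0 0.016 -0.029 0 0.018" --pt "0 0.016 -0.029 0 0.018" --pt "0 0.016 -0.029 0 0.018" --pt "0 0.016 -0.029 0 0.018" --pt "0 0.016 -0.029 0 0.018" --pt "0 0.016 -0.029 0 0.018" --pt "0 0.016 -0.029 0 0.018" --force 30

```text
clock: 2.45
position: [0.3675, 0.2505, 0.2316]
ee_rot: [0.024, 0.707, -0.023, 0.707]
ft_force: [0.4, 0.8, 0.3]
grip_width: 0.004
```

step_arm --pt "0 0.016 -0.029 -0.005 0.018" --pt "0 0.016 -0.028 -0.005 0.018" --pt "0 0.016 -0.028 -0.005 0.018" --pt "0 0.016 -0.028 -0.005 0.018" --pt "0 0.016 -0.028 -0.005 0.018" --pt "0 0.016 -0.028 -0.005 0.018" --pt "0 0.016 -0.028 -0.005 0.018" --pt "0 0.013 -0.027 -0.005 0.018" --pt "0 0 0 0 0" --pt "0 0 0 0 0"

```text
clock: 3.28
position: [0.4922, 0.0263, 0.1912]
ee_rot: [-0.026, 0.707, 0.026, 0.707]
ft_force: [-0.7, 0.8, -1.0]
grip_width: 0.003
```

Run:
```python
from h import *
o=monitor.get_obs(); print(o["clock"],o["position"],o["ee_rot"],o["ft_force"],o["grip_width"])
c=camera("wrist"); save(c,"w1"); print(np.round(c["cam_to_world"],3).tolist())
for q in ["press_knob","red_mark","start_top"]: find(c,q,1)
hsv=cv2.cvtColor(c["color"],cv2.COLOR_RGB2HSV)
rc=np.argwhere(((hsv[...,0]<6)|(hsv[...,0]>174))&(hsv[...,1]>150)&(hsv[...,2]>70))
P=world(c,rc); print("red",len(rc),len(P),np.median(rc,0) if len(rc) else 0,np.percentile(P,[3,50,97],axis=0) if len(P) else 0)
```

```text
3.2833 [0.49223981 0.02634048 0.19115079] [-0.02586794  0.70675739  0.02555436  0.70652092] [-0.6904617   0.79112529 -1.01216791] 0.0030825482699616924
[[-0.073, -0.955, -0.287, 0.419], [0.997, -0.069, -0.021, 0.021], [0.0, -0.288, 0.958, 0.333], [0.0, 0.0, 0.0, 1.0]]
press_knob 0.91 [206. 201.] 9033 med [ 0.515 -0.028  0.082] lo [ 0.482 -0.083  0.08 ] hi [0.559 0.034 0.11 ]
red_mark 0.45 [223.  22.] 5778 med [ 0.553 -0.212  0.062] lo [ 0.514 -0.239  0.004] hi [ 0.63  -0.199  0.096]
start_top 0.74 [179. 116.] 748 med [ 0.504 -0.129  0.04 ] lo [ 0.49  -0.144  0.031] hi [ 0.519 -0.116  0.042]
red 0 0 0 0
```

View pics/w1.png

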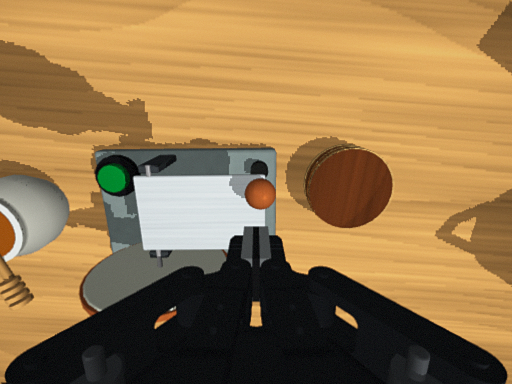

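step_arm --pt "0 0.001 0.001 -0.024 0" --pt "0 0 0 -0.024 0" --pt "0 0 0 -0.02 0" --pt "0 0 0 -0.006 0" --pt "0 0 0 -0.006 0" --pt "0 0 0 -0.006 0" --pt "0 0 0 -0.006 0" --pt "0 0 0 -0.004 0" --pt "0 0 0 0 0" --pt "0 0 0 0 0"

```text
clock: 4.32
position: [0.494, 0.0298, 0.0963]
ee_rot: [-0.027, 0.706, 0.028, 0.707]
ft_force: [0.4, 4.0, 5.5]
grip_width: 0.0
```

```bash
cat > m.py <<'E'
from h import *
import sys
o=monitor.get_obs(); print(o["clock"],o["position"],o["ft_force"])
ims=[]
for n,(r,c0) in {"top":(175,265),"scene":(205,265)}.items():
    c=camera(n); h=35
    ims.append(cv2.resize(c["color"][r-h:r+h,c0-h:c0+h],(400,400),interpolation=cv2.INTER_CUBIC))
    hsv=cv2.cvtColor(c["color"],cv2.COLOR_RGB2HSV)
    for nm,m in dict(red=((hsv[...,0]<6)|(hsv[...,0]>174))&(hsv[...,1]>150)&(hsv[...,2]>70),black=c["color"].max(2)<50).items():
        P=world(c,np.argwhere(m)); Q=(P[:,:2]-[.5437,-.0531])@np.array([[.9968,-.08],[.08,.9968]]); P=np.c_[Q,P[:,2]]
        P=P[(P[:,0]>.02)&(P[:,0]<.075)&(P[:,1]>-.12)&(P[:,1]<.08)&(P[:,2]>.145)&(P[:,2]<.19)]
        if len(P): print(n,nm,len(P),"timer-frame med",np.round(np.median(P,0),4),"angle",np.round(np.median(np.arctan2(P[:,1]+.02,P[:,2]-.08))+.55,3))
cv2.imwrite(f"pics/{sys.argv[1]}.png",cv2.cvtColor(np.hstack(ims),cv2.COLOR_RGB2BGR))
E
python3 m.py p1
```

```text
4.3167 [0.49399251 0.02982751 0.09630684] [0.44098621 4.01165303 5.53523616]
top red 27 timer-frame med [ 0.0392 -0.0058  0.172 ] angle 0.701
top black 4 timer-frame med [ 0.0586 -0.0277  0.1658] angle 0.459
scene red 6 timer-frame med [ 0.0435 -0.0045  0.1705] angle 0.718
```

View pics/p1.png

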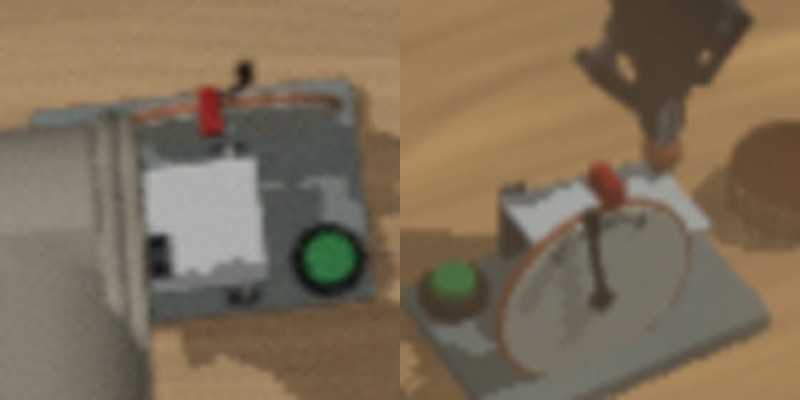

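step_arm --pt "0 0 0 -0.004 0" --pt "0 0 0 -0.003 0" --pt "0 0 0 -0.003 0" --pt "0 0 0 0 0" --pt "0 0 0 0 0"

```text
clock: 4.83
position: [0.4941, 0.0299, 0.0865]
ee_rot: [-0.027, 0.706, 0.028, 0.707]
ft_force: [0.0, 3.6, 5.8]
grip_width: 0.002
```

```bash
python3 m.py p2
```

```text
4.8333 [0.49414554 0.02985701 0.08651625] [0.01318255 3.56260758 5.82663037]
top red 27 timer-frame med [ 0.0401 -0.0062  0.1722] angle 0.699
top black 1 timer-frame med [ 0.0629 -0.0109  0.1722] angle 0.648
scene red 4 timer-frame med [ 0.0445 -0.006   0.1701] angle 0.706
```

View pics/p2.png

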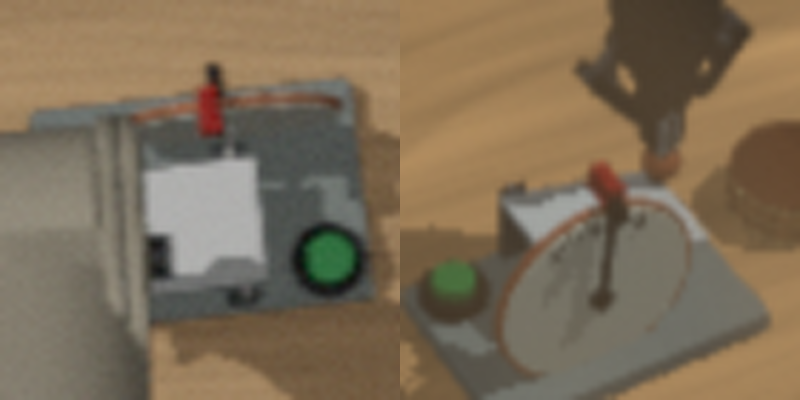

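step_arm --pt "0 0 0 -0.001 0" --pt "0 0 0 0 0" --pt "0 0 0 0 0" --pt "0 0 0 0 0" --pt "0 0 0 0 0" --pt "0 0 0 0 0" --pt "0 0 0 0 0" --pt "0 0 0 0 0" --pt "0 0 0 0 0" --pt "0 0 0 0 0" --pt "0 0 0 0 0" --pt "0 0 0 0 0"

```text
clock: 5.93
position: [0.4941, 0.0299, 0.0856]
ee_rot: [-0.027, 0.706, 0.028, 0.707]
ft_force: [0.3, 3.8, 6.4]
grip_width: -0.003
```

```bash
python3 m.py p3
```

```text
5.9333 [0.49414884 0.02990922 0.08563645] [0.2517088  3.78523231 6.3537731 ]
top red 27 timer-frame med [ 0.0399 -0.0059  0.171 ] angle 0.705
scene red 3 timer-frame med [ 0.0388 -0.005   0.1704] angle 0.715
```

View pics/p3.png

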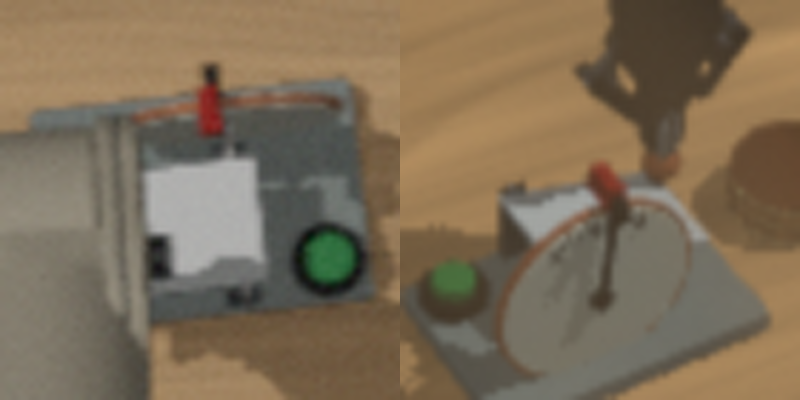

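step_arm --pt "0 0 0 0.006 0" --pt "0 0 0 0.008 0" --pt "0 0 0 0.01 0" --pt "0 0 0 0.012 0" --pt "0 0 0 0.024 0" --pt "0 0 0 0.024 0" --pt "0 0.002 -0.032 0 0" --pt "0 0.002 -0.032 0 0" --pt "0 0.002 -0.032 0 0" --pt "0 0.002 -0.032 0 0" --pt "0 0.002 -0.033 0 0" --pt "0 0 0 0 0"

```text
clock: 7.03
position: [0.5016, -0.1392, 0.1693]
ee_rot: [-0.025, 0.707, 0.023, 0.707]
ft_force: [-0.5, -0.4, -0.2]
grip_width: -0.001
```

```bash
python3 m.py p4
python3 - <<'E'
from h import *
c=camera("top"); find(c,"press_knob",1); c=camera("wrist"); save(c,"w2")
r=regions_of(c,"start_top")[0]; P=world(c,np.argwhere(r["region"])); print(P.mean(0),np.percentile(P,[2,98],axis=0))
hsv=cv2.cvtColor(c["color"],cv2.COLOR_RGB2HSV); g=np.argwhere((abs(hsv[...,0].astype(int)-65)<15)&(hsv[...,1]>120)&(hsv[...,2]>60)); P=world(c,g);P=P[abs(P[:,2]-.041)<.006]; print(len(P),P.mean(0),P.min(0),P.max(0))
E
```

```text
7.0333 [ 0.50161746 -0.13922621  0.16927642] [-0.4524242  -0.43961029 -0.21956424]
top red 24 timer-frame med [ 0.0404 -0.0059  0.1705] angle 0.7
top black 5 timer-frame med [ 0.0616 -0.0591  0.1535] angle 0.042
scene red 4 timer-frame med [ 0.0484 -0.0071  0.1708] angle 0.692
press_knob 0.69 [178. 257.] 750 med [ 0.523 -0.026  0.084] lo [ 0.487 -0.08   0.077] hi [0.56  0.033 0.113]
[ 0.50399355 -0.13187332  0.03972058] [[ 0.4899967  -0.14623861  0.03056858]
 [ 0.51917039 -0.11733096  0.04192945]]
695 [ 0.50439277 -0.13159358  0.04056231] [ 0.48977972 -0.1463232   0.03761511] [ 0.52056852 -0.11609923  0.04264649]
```

View pics/p4.png

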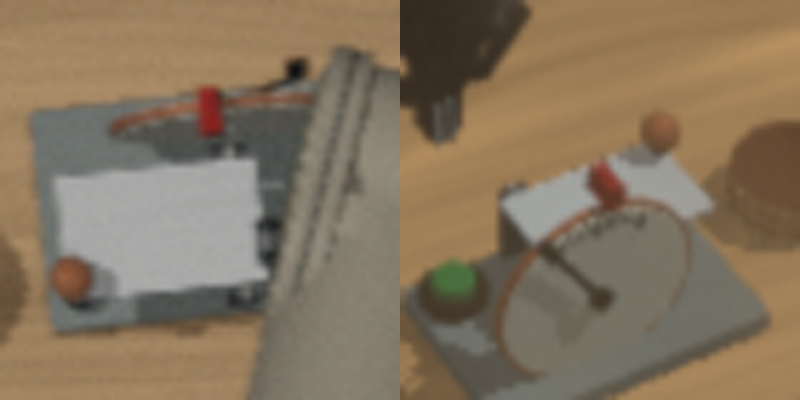

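step_arm --pt "0 0 0 -0.03 0" --pt "0 0 0 -0.03 0" --pt "0 0 0 -0.03 0" --pt "0 0 0 -0.025 0" --pt "0 0 0 -0.008 0" --pt "0 0 0 -0.004 0" --pt "0 0 0 -0.004 0" --pt "0 0 0 -0.002 0" --pt "0 0 0 0 0" --pt "0 0 0 0 0"

```text
clock: 8.17
position: [0.5037, -0.1317, 0.0365]
ee_rot: [-0.027, 0.706, 0.027, 0.707]
ft_force: [-1.9, 1.3, 4.6]
grip_width: -0.001
```

step_arm --pt "0 0 0 -0.0015 0" --pt "0 0 0 0 0" --pt "0 0 0 0 0"

```text
clock: 8.42
position: [0.5039, -0.1318, 0.0359]
ee_rot: [-0.026, 0.706, 0.027, 0.707]
ft_force: [-8.2, 2.7, 20.4]
grip_width: -0.001
```

Force jumped to 20 N: the button is at its stop. Now I'll let go.

step_arm --pt "0 0 0 0.004 0" --pt "0 0 0 0.01 0" --pt "0 0 0 0.03 0" --pt "0 0 0 0.035 0" --pt "0 0 0 0.035 0" --pt "0 0 0 0.035 0" --pt "0 -0.02 0 0.02 0" --pt "0 -0.03 0 0 0" --pt "0 -0.02 0 0 0" --pt "0 0 0 0 0" --pt "0 0 0 0 0" --pt "0 0 0 0 0"

```text
clock: 9.42
position: [0.4337, -0.132, 0.2036]
ee_rot: [-0.027, 0.706, 0.027, 0.707]
ft_force: [-0.3, 0.7, 0.4]
grip_width: 0.002
```

```bash
python3 m.py p5
python3 - <<'E'
from h import *
c=camera("top")
for q in ["timer","start_top","coasters","honey_pot","kettle","teapot","caddy","mug"]: find(c,q,1)
c=camera("scene")
for q in ["timer","start_top","honey_pot"]: find(c,q,1)
E
```

```text
9.4167 [ 0.43372914 -0.13198807  0.20355294] [-0.25838831  0.65202819  0.35847228]
top red 25 timer-frame med [ 0.0401 -0.0062  0.1697] angle 0.699
top black 5 timer-frame med [ 0.0617 -0.0591  0.1521] angle 0.05
timer 0.6 [172. 266.] 1925 med [ 0.547 -0.042  0.079] lo [ 0.475 -0.139  0.015] hi [0.606 0.044 0.15 ]
coasters 0.96 [185. 214.] 540 med [0.501 0.133 0.035] lo [0.461 0.091 0.027] hi [0.542 0.175 0.042]
honey_pot 0.64 [168. 319.] 434 med [ 0.558 -0.238  0.082] lo [ 0.524 -0.276  0.059] hi [ 0.612 -0.206  0.096]
kettle 0.87 [170. 120.] 1889 med [0.558 0.441 0.131] lo [0.503 0.39  0.004] hi [0.63  0.551 0.228]
teapot 0.87 [175. 403.] 1384 med [ 0.529 -0.525  0.094] lo [ 0.474 -0.63   0.002] hi [ 0.592 -0.464  0.118]
caddy 0.71 [233. 142.] 1085 med [0.342 0.389 0.105] lo [0.29  0.335 0.025] hi [0.396 0.452 0.112]
mug 0.56 [230. 375.] 522 med [ 0.341 -0.451  0.032] lo [ 0.296 -0.48   0.   ] hi [ 0.378 -0.408  0.089]
timer 0.93 [224. 261.] 1978 med [ 0.593 -0.068  0.045] lo [ 0.488 -0.153  0.006] hi [0.621 0.043 0.15 ]
start_top 0.17 [256. 135.] 1240 med [ 0.566 -0.538  0.088] lo [ 0.506 -0.618  0.038] hi [ 0.602 -0.453  0.116]
honey_pot 0.87 [233. 216.] 586 med [ 0.585 -0.249  0.074] lo [ 0.534 -0.285  0.005] hi [ 0.632 -0.21   0.097]
```

View pics/p5.png

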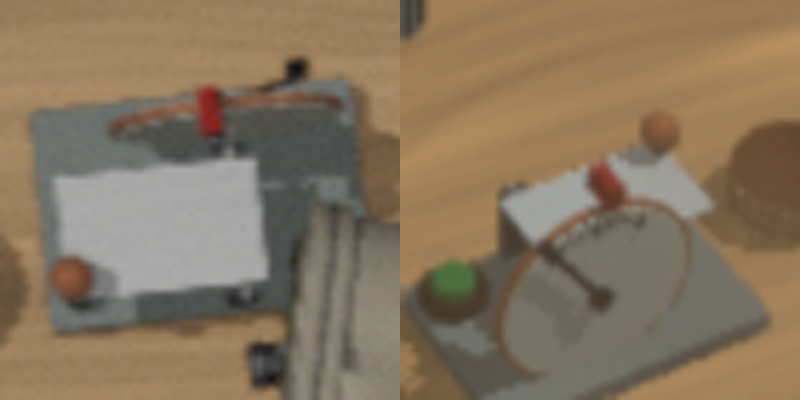

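Button and plate are both up, nothing has moved, and the robot is clear.

```bash
python3 -c "
from workcell import ticket; print(ticket.hand_in())"
```

```text
the job is handed in; nothing more can be done
None
```

I set and started the timer with closed fingertips and handed the job in at about 9.5 s of robot time; the hand-in reports no verdict.

- **Setting the pointer:** I pressed the copper knob in steps until the pointer stood at the red mark, at about 0.70 rad. In the camera pictures it was within about 2 mm of the mark. I held it there for just over a second, then let the plate spring back.
- **Start button:** I pressed it to its stop, where the force jumped from 4.6 to 20 N at a TCP height of 36 mm, and then let go.
- **Last checks:** The pointer was back near rest, measured at about 0.05 rad. The timer, coasters, honey pot, kettle, teapot, caddy and mug were all within a few millimetres of where they started. The arm was clear, with the TCP at 0.20 m and no contact force.
- **Checks that disagreed:** In the final pictures the network did not find the start button: in the top view the gripper hid it, and in the scene view it reported the teapot instead (p 0.17). I judged the button up by eye from the scene picture. The top view also had the timer's median position about 1 cm off, because the gripper partly covered it. The scene view and the red mark showed it unmoved.

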